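# Change the stone in a sharpening-stone holder

## Robot

A 7-joint arm with a two-finger parallel gripper is mounted at the origin on the work surface; the furniture and walls round the work are solid. World frame = base frame: x ahead of the robot, y to its left, z up, the work surface at z = 0. Lengths are in m, angles in rad, forces in N, time in s.
With the tool pointing down it reaches from about 0.425 to 0.95 m from the base axis. Payload 4.7 kg.
Tool frame: the origin (TCP) lies between the finger pads; the fingertips stand bot.tips_ahead ahead of it and the grasp point (between the pads) lies 11 mm behind it (bot.tips_ahead is the distance from the TCP to the fingertips, in m); z points along the fingers, y is the line along which they close (so a half turn about z gives the same grasp; the last joint's range is limited). The gripper opens to 87 mm and grips with 3 to 60 N. Pads are 19 mm wide; open, the fingers measure 117 mm over their backs; the gripper's body (75 mm by 190 mm) begins 51 mm behind the grasp point.
Start: joints at [-1.153, 0.469, -0.049, 1.532, 0.024, 1.141, -0.082], TCP at [0.292, 0.609, 0.231] pointing down, gripper open.
Joint ranges: [-2.59, 2.59], [-0.33, 1.99], [-1.39, 1.29], [0.1, 2.45], [-1.04, 4.18], [0.21, 1.99], [-2.66, 2.66]. Speed limits (rad/s): [2.57, 2.57, 3.14, 3.14, 3.14, 3.14, 3.14].

## Interface

Orientations are given as a 3x3 rotation matrix whose columns are the frame's x, y, z axes.
In Python, from bench import state, optics, close_job, bot gives the robot as it stands.
- The arm moves only by the tool play_rows, never from a script. Its argument "rows" is a list of rows, each an object with "dp": the shift along the world's x, y, z each as a share of 40 mm, from -1 to 1, a list of three; "turn": the turn, a rotation vector about the world's x, y, z each as a share of 30 degrees, from -1 to 1, a list of three; "hand": the finger opening in mm, from 0 to 87. In form: [{"dp": [tx, ty, tz], "turn": [rx, ry, rz], "hand": hand}, ...]. A call has 1 to 12 rows; each row shifts and turns the commanded pose from where the row before left it; what a row does not reach is not made up. A row lasts 1/10 s, in which the tool goes at most 50 mm and 8.59 degrees, less where a joint would pass 70% of its speed; a pose out of reach is approached as far as the arm can. A call with a number of a shift or a turn outside -1 to 1 is refused whole. A call with a gripper value outside its range is refused whole. The fingers move at their own pace and stop on an object; the grip force is fixed at half the most. Time passes only in rows, so rows that do not move let the fingers close. It gives the time, the measured TCP pose, the force, the opening and the grip force at its end, in the units of the state.
- state(): the state, without advancing time (a new reading comes with each control period).
- optics.get_image(name): name is "scene" or "top" or "wrist"; returns a dict with "frame" (400x640x3 uint8, red, green, blue), "z_map" (400x640 float32, m along the optical axis (not along the pixel's ray), 0 where there is no reading), "intrinsics" (3x3 intrinsics, pixels), "D" ([k1, k2, p1, p2, k3] as OpenCV has them; the pictures are not rectified), "R" (3x3) and "t" (3): a world point X has camera coordinates R X + t. Camera axes: x right, y down, z forward; pixel columns grow to the right and rows downward; lengths in m; the calibration is good to about 2 mm. A picture is of the moment at which its call begins.
- close_job(): hands the job in; it is judged then, once.
The state is a dict: "t": time; "qpos": joint angles; "dq": joint speeds; "tau": joint torques, N m; "tcp_pos": TCP position; "orientation": TCP orientation; "wrist_force": force on the tool from outside, world axes, zero at the start; "wrist_torque": the same for the moment, N m; "width": opening from 0.0 (shut) to 1.0 (fully open); "grasp_force": force on a finger pad.
Only numpy, scipy, OpenCV 4.12 (cv2) and the standard library are available. Lean on these libraries where they do the work, as an engineer would, in place of code of your own. Each camera call takes 0.05 s, during which the arm holds its last target. There are 200 camera calls.

## Task

The coarse sharpening stone in the holder has done its work; change it for the longer fine stone lying in the wooden case. Slide the holder's jaw back, lift the coarse stone out and set it down, without dropping it, lengthwise on the two rails of the sloping wire drying stand, centred on them and with its lower end against the stop. Then set the fine stone down, also without dropping it, straight and centred on the holder's bed and slide the jaw up until the stone is clamped between both jaws; do not shift or knock over the glass tumbler or the espresso cup.

Things in the scene. Friction and masses are not known exactly. Their poses are not given: they have to be found in the camera images.
- holder: Stone holder, a low vise fixed to the table, 298 x 66 mm. Origin: centre of its underside, on the table; x along its length, y = 0 its middle. Black rubber bed for the stone 24 mm up, 46 mm wide, x -48 to +120 mm. Fixed jaw's face at x = +120 mm; sliding jaw's face at x = -40 mm minus the joint value. Jaws 58 mm wide, tops 40 mm above the table: a stone on the bed stands 9 mm above them.
- jaw (a joint): Sliding jaw of the holder, in m: 0 = closed on the 160 mm coarse stone (start), grows as it opens towards the holder's -x, 0.045 = fully open; the 180 mm fine stone is clamped at 0.020. Stiff slide: about 3 N moves it, and it stays where it is left (no spring, no lock).
- jaw_knob (a point): Upright round aluminium knob on top of the sliding jaw, 22 mm diameter, from 44 to 82 mm above the table, to be pinched from above and slid; this point is on its axis, 66 mm above the table and 22 mm behind the jaw's face.
- coarse_stone: Grey stone block 160 x 50 x 25 mm, about 0.46 kg, clamped lengthwise in the holder at the start. Origin: centre of its underside; x along its length, y across its 50 mm width, z up.
- coarse_stone_mid (a point): Middle of the coarse stone's volume, 12.5 mm above the origin.
- fine_stone: Grey stone block 180 x 50 x 25 mm, about 0.50 kg, lying in the wooden case at the start. Origin: centre of its underside; x along its length, y across its 50 mm width, z up.
- fine_stone_mid (a point): Middle of the fine stone's volume, 12.5 mm above the origin.
- case: Open lower half of the fine stone's wooden case, fixed, 212 x 80 mm; origin: centre of its underside, x along its length. Its floor is 7 mm and its rim 14 mm above the table (rim walls 10 mm thick, recess 192 x 60 mm), so the stone stands 18 mm above the rim.
- stand_seat: Fixed sloping drying stand of 6 mm steel wire: two rails 32 mm apart, 150 mm long, rising 25 degrees away from the robot; at the low end a wire stop 20 mm high. Origin: midway between the rails on the plane of their tops, at the stop's inner face, 35 mm above the table; x up the slope along the rails, y level, z square to the slope. A stone touching the stop has its middle at x 80, y 0, z 12.5 mm.
- tumbler: Clear ribbed glass tumbler, 64 mm diameter, 84 mm high, loose, behind the holder; origin: centre of its underside. Leave it alone.
- cup: White espresso cup with handle, 63 x 88 x 50 mm, loose, behind the holder; origin: centre of its underside. Leave it alone.

How it is judged:
On the way, in this order (a step that is already met when the one before it is completed fails the run):
1. the jaw is slid back at least 5 mm while the coarse stone still lies on the holder's bed (value of joint jaw above 0.005 m and z of coarse_stone_mid in the frame of holder between 0.033 and 0.04 m), for 0.1 s.
2. the coarse stone rests on the drying stand, let go (x of coarse_stone_mid in the frame of stand_seat between 0.074 and 0.092 m and y of coarse_stone_mid in the frame of stand_seat between -0.01 and 0.01 m and z of coarse_stone_mid in the frame of stand_seat between 0.008 and 0.017 m and angle between the x axis of coarse_stone and the x axis of stand_seat, either way round below 0.12 rad and angle between the z axis of coarse_stone and the z axis of stand_seat, either way round below 0.12 rad and linear speed of coarse_stone below 0.02 m/s and contact force between the fingers and coarse_stone below 0.1 N), for 0.3 s.
3. the fine stone lies straight on the holder's bed between the jaws, let go (y of fine_stone_mid in the frame of holder between -0.008 and 0.008 m and z of fine_stone_mid in the frame of holder between 0.033 and 0.04 m and angle between the x axis of fine_stone and the x axis of holder, either way round below 0.08 rad and angle between the z axis of fine_stone and the z axis of holder, either way round below 0.06 rad and contact force between the fingers and fine_stone below 0.1 N), for 0.2 s.
At the end, for the whole second after the job is handed in: Coarse stone at rest on the stand's rails, within 10 mm of their centre line, 12 mm of the stop and 0.12 rad; fine stone flat on the bed within 8 mm of its middle, 0.08 rad and 3.5 mm of the fixed jaw; jaw against it (joint 0.0165 to 0.023); all let go; tumbler and cup not shifted (all of step 2 and all of step 3 and x of fine_stone_mid in the frame of holder between 0.0265 and 0.0325 m and value of joint jaw between 0.0165 and 0.023 m and linear speed of fine_stone below 0.02 m/s and contact force between the fingers and holder below 0.1 N); the robot touches nothing.
It fails at once if the coarse stone is dropped: it moves faster than 0.45 m/s out of the fingers (a fall of over 10 mm) (linear speed of coarse_stone above 0.45 m/s and contact force between the fingers and coarse_stone below 0.1 N).
It fails at once if the fine stone is dropped: it moves faster than 0.45 m/s out of the fingers (a fall of over 10 mm) (linear speed of fine_stone above 0.45 m/s and contact force between the fingers and fine_stone below 0.1 N).
It fails at once if the tumbler is shifted more than 20 mm or tipped (distance of tumbler from where it was at the start of the episode above 0.02 m or angle between tumbler's own z axis and vertical above 0.3 rad).
It fails at once if the espresso cup is shifted more than 20 mm or tipped (distance of cup from where it was at the start of the episode above 0.02 m or angle between cup's own z axis and vertical above 0.3 rad).
It also fails if it takes over 67 s, if anything falls off the work surface, if the arm or the gripper's body presses on something with over 40 N, if the wrist force passes 120 N, or if a joint passes its speed limit or range.

## Working session

There is one attempt and no reset: what is moved stays moved. The work goes in short steps, Python scripts to look and compute and a tool call to move; the robot and the scene stay as the last step left them, time stands still between calls to the robot, and variables do not carry over. Pictures are saved under pics/ and viewed, at most 10 in all, crops included, and the job is handed in when it is done.

Besides the shell and the picture viewer there is one more tool, called after ">>>" by a JSON object that holds its "method" and its "body". play_rows: Moves the arm, as the interface text tells. Its arguments: {"type":"object","properties":{"rows":{"type":"array"}},"required":["rows"]}

```bash
ls; mkdir -p pics
cat > h.py <<'E'
import numpy as np,cv2
from bench import state,optics,close_job,bot
def cloud(im):
    z=im["z_map"];h,w=z.shape
    u,v=np.meshgrid(np.arange(w),np.arange(h))
    p=cv2.undistortPoints(np.stack([u,v],-1).reshape(-1,1,2).astype(float),im["intrinsics"],np.array(im["D"])).reshape(h,w,2)
    c=np.dstack([p[...,0]*z,p[...,1]*z,z])
    return (c-np.array(im["t"]))@np.array(im["R"])
def save(im,n): cv2.imwrite("pics/"+n,im["frame"][...,::-1])
E
python3 - <<'E'
from h import *
s=state();print(s,bot.tips_ahead)
for n in("scene","top"):
    im=optics.get_image(n);save(im,n+"0.png");np.save(n+"0.npy",cloud(im));print(im["t"],im["R"],im["intrinsics"])
E
```

```text
pics
{'t': 0.0, 'qpos': array([-1.15293813,  0.4694387 , -0.0486226 ,  1.53366972,  0.02414479,
        1.1409789 , -0.08231405]), 'dq': array([-4.46732587e-05, -9.71160319e-04, -9.04656560e-04,  6.69245207e-04,
        1.62875225e-03, -7.26114002e-05,  2.22287584e-05]), 'tau': array([ 5.54654707e-04, -5.07983315e+01, -8.04129057e-02, -2.36156505e+01,
       -6.14584819e-02,  3.76829237e-02,  1.48063632e-04]), 'tcp_pos': array([0.29136998, 0.60824496, 0.2295116 ]), 'orientation': array([[-9.01878582e-01,  4.31988985e-01, -7.35662896e-04],
       [ 4.31989600e-01,  9.01876870e-01, -1.75969470e-03],
       [-9.66913755e-05, -1.90482968e-03, -9.99998181e-01]]), 'wrist_force': array([-0.29676853,  0.26190719,  0.01888967]), 'wrist_torque': array([0.00954812, 0.0186841 , 0.01795069]), 'grasp_force': 0.0, 'width': 1.0002930663139071} 0.008
[-0.33677691  0.37464879  1.27518579] [[ 0.62286927 -0.78232013 -0.00301543]
 [-0.61260113 -0.48533749 -0.62383281]
 [ 0.48657346  0.39041354 -0.781552  ]] [[454.0459191    0.         313.27330697]
 [  0.         454.0459191  198.64150174]
 [  0.           0.           1.        ]]
[0.01439211 0.51190621 1.28756157] [[-0.02339262 -0.99958419 -0.01685901]
 [-0.99931744  0.02386201 -0.02820031]
 [ 0.02859088  0.01618782 -0.99946011]] [[385.71903997   0.         320.59119546]
 [  0.         385.71903997 201.41955461]
 [  0.           0.           1.        ]]
```

View pics/top0.png

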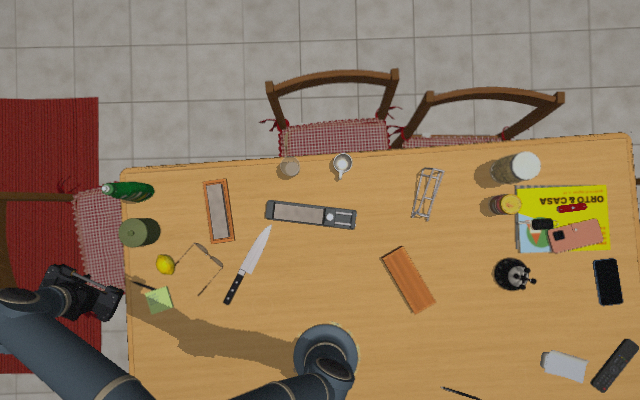

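View pics/scene0.png

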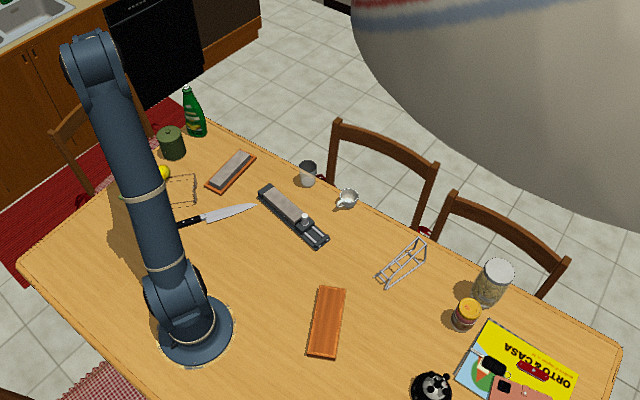

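The top view shows the case with the fine stone at (219,211), the holder at (310,215) with its knob at about (333,217), and the stand at (427,194) with its stop at about (421,217). The tumbler is at (289,168), the cup at (342,163). I'll measure from the depth clouds next.

```bash
cat >> h.py <<'E'
def rect(P):
    c,(a,b),th=cv2.minAreaRect(P[:,:2].astype(np.float32)*1000)
    if a<b: a,b,th=b,a,th+90
    return np.round(c,1),round(a,1),round(b,1),round((th+90)%180-90,2)
E
python3 - <<'E'
from h import *
C=np.load("top0.npy");S=np.load("scene0.npy")
for px in [(219,211),(300,213),(333,217),(421,217),(427,170),(289,168),(342,163),(260,300)]: print(px,C[px[1],px[0]])
def sel(P,c,r,z0,z1):
    P=P.reshape(-1,3);m=(np.hypot(P[:,0]-c[0],P[:,1]-c[1])<r)&(P[:,2]>z0)&(P[:,2]<z1);return P[m]
for nm,P in(("top",C),("scene",S)):
    for l,px,r,z0,z1 in [("fine",(219,211),.12,.024,.045),("coarse",(300,213),.11,.0435,.056),("knob",(333,217),.03,.06,.1),("holder",(310,215),.17,.01,.06),("stand",(427,194),.12,.02,.15),("tumb",(289,168),.05,.02,.12),("cup",(342,163),.06,.02,.09)]:
        Q=sel(P,C[px[1],px[0]],r,z0,z1)
        print(nm,l,len(Q),np.median(Q[:,2]) if len(Q) else 0,rect(Q) if len(Q)>3 else 0, Q.mean(0).round(4) if len(Q) else 0)
E
```

```text
(219, 211) [0.48783952 0.33912245 0.02704222]
(300, 213) [0.47488012 0.06963032 0.04550359]
(333, 217) [ 0.45932776 -0.037543    0.04229448]
(421, 217) [ 4.52056896e-01 -3.32872792e-01 -3.09202106e-04]
(427, 170) [ 0.60993517 -0.35901019 -0.00545755]
(289, 168) [0.62756721 0.1063302  0.0045315 ]
(342, 163) [ 0.63981795 -0.07278348  0.00542447]
(260, 300) [ 0.18598349  0.21376962 -0.00297772]
top fine 824 0.03059831464702168 (array([488. , 344.2]), 179.0, 50.7, 7.42) [0.488  0.344  0.0306]
top coarse 715 0.0475843462419628 (array([475.5,  85.7]), 180.4, 52.4, 80.34) [0.4738 0.0756 0.0478]
top knob 39 0.08046965550546124 (array([460.1, -24.3]), 19.0, 19.0, -0.93) [ 0.4604 -0.0252  0.0805]
top holder 1674 0.04084551041692812 (array([521.2,  37.7]), 307.7, 201.1, 88.7) [0.4734 0.037  0.0351]
top stand 266 0.059418860180424055 (array([ 531.8, -346.1]), 158.1, 47.7, -13.93) [ 0.5319 -0.3461  0.0623]
top tumb 153 0.06431079793617966 (array([626.6,  97. ]), 61.2, 61.1, 0.57) [0.6344 0.1031 0.06  ]
top cup 163 0.04477236456980112 (array([629.4, -66.4]), 79.3, 60.1, -43.59) [ 0.6327 -0.0719  0.0406]
scene fine 592 0.03296184838582025 (array([490. , 339.5]), 189.2, 69.1, 6.16) [0.4866 0.3435 0.0327]
scene coarse 611 0.049707331235805084 (array([474.9,  67.4]), 212.5, 52.2, 82.23) [0.4742 0.0691 0.0497]
scene knob 59 0.07813550672034796 (array([462. , -26.8]), 23.5, 19.2, -3.59) [ 0.461  -0.0285  0.0765]
scene holder 1730 0.03910438705046806 (array([520.1,  46.6]), 315.1, 227.2, -84.66) [0.4761 0.0314 0.0352]
scene stand 343 0.05717766155932054 (array([ 532.3, -350.7]), 163.1, 52.1, -14.2) [ 0.5358 -0.3511  0.0616]
scene tumb 382 0.05829745387607346 (array([630.4,  96.6]), 70.1, 58.6, 38.43) [0.6301 0.0961 0.0575]
scene cup 258 0.04035145499934356 (array([631.6, -76.6]), 80.9, 64.4, 20.95) [ 0.6347 -0.071   0.0388]
```

>>> {"method": "play_rows", "body": {"rows": [{"dp":[0.3,-0.93,0.03],"turn":[0,0,-0.163],"hand":87},{"dp":[0.3,-0.93,0.03],"turn":[0,0,-0.163],"hand":87},{"dp":[0.3,-0.93,0.03],"turn":[0,0,-0.163],"hand":87},{"dp":[0.3,-0.93,0.03],"turn":[0,0,-0.163],"hand":87},{"dp":[0.3,-0.93,0.03],"turn":[0,0,-0.163],"hand":87},{"dp":[0.3,-0.93,0.03],"turn":[0,0,-0.163],"hand":87},{"dp":[0.3,-0.93,0.03],"turn":[0,0,-0.163],"hand":87},{"dp":[0.3,-0.93,0.03],"turn":[0,0,-0.163],"hand":87},{"dp":[0.3,-0.93,0.03],"turn":[0,0,-0.163],"hand":87},{"dp":[0.3,-0.93,0.03],"turn":[0,0,-0.163],"hand":87},{"dp":[0.3,-0.93,0.03],"turn":[0,0,-0.163],"hand":87},{"dp":[0.3,-0.93,0.03],"turn":[0,0,-0.163],"hand":87}]}}

```text
t: 1.3
tcp_pos: [0.4356, 0.1607, 0.2449]
orientation: [[-0.096, 0.995, -0.0], [0.995, 0.096, 0.0], [0.0, -0.0, -1.0]]
wrist_force: [-0.1, -0.6, 0.6]
width: 1.002
grasp_force: 0.0
```

>>> {"method": "play_rows", "body": {"rows": [{"dp":[0.3,-0.93,0.03],"turn":[0,0,-0.163],"hand":87},{"dp":[0.3,-0.93,0.03],"turn":[0,0,-0.163],"hand":87},{"dp":[0.3,-0.93,0.03],"turn":[0,0,-0.163],"hand":87},{"dp":[0,0,0],"turn":[0,0,0],"hand":87},{"dp":[0,0,0],"turn":[0,0,0],"hand":87}]}}

```text
t: 1.8
tcp_pos: [0.4714, 0.0501, 0.2483]
orientation: [[0.157, 0.988, -0.001], [0.988, -0.157, 0.0], [0.0, -0.001, -1.0]]
wrist_force: [-0.1, 1.3, -0.3]
width: 0.997
grasp_force: 0.0
```

Run:
```python
from h import *
s=state();print(s["t"],s["tcp_pos"],s["orientation"].round(4))
im=optics.get_image("wrist");save(im,"w1.png");C=cloud(im);np.save("w1.npy",C)
R=np.array(im["R"]);t=np.array(im["t"]);print("cam",-R.T@t)
m=(C[...,2]>.0455)&(C[...,2]<.054)&(im["z_map"]>0)&(C[...,0]>.4)&(C[...,0]<.55)
print(m.sum(),rect(C[m]),np.median(C[m],0))
m=(C[...,2]>.076)&(C[...,2]<.09)&(im["z_map"]>0)
print(m.sum(),rect(C[m]) if m.sum()>3 else 0)
```

```text
1.8 [0.47144778 0.05012616 0.24834711] [[ 1.573e-01  9.876e-01 -5.000e-04]
 [ 9.876e-01 -1.573e-01  1.000e-04]
 [ 0.000e+00 -6.000e-04 -1.000e+00]]
cam [0.48412137 0.12712296 0.40287182]
5338 (array([474.7,  66.5]), 177.8, 49.9, 81.29) [0.47691964 0.08220831 0.04928327]
1251 (array([362.5,  19.8]), 613.6, 138.3, 8.34)
```

View pics/w1.png

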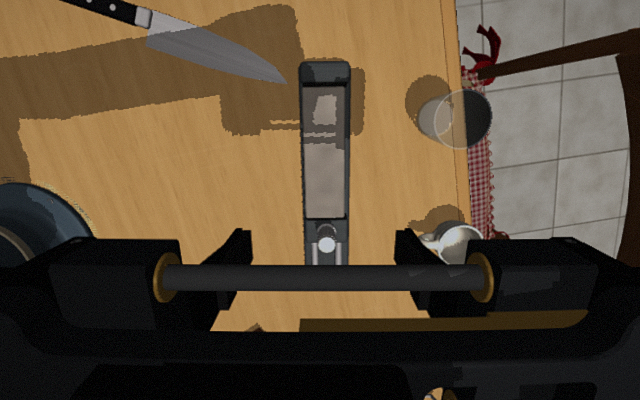

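The wrist view shows the coarse stone from rows 86 to 218 and columns 303 to 349, with the knob top at (327,243). I'll refine both.

```bash
cat >> h.py <<'E'
def pix(im,uv,z):
    K=im["intrinsics"];R=np.array(im["R"]);t=np.array(im["t"])
    p=cv2.undistortPoints(np.array(uv,float).reshape(-1,1,2),K,np.array(im["D"])).reshape(-1,2)
    d=np.c_[p,np.ones(len(p))]@R;o=-R.T@t
    return o+d*((z-o[2])/d[:,2])[:,None]
E
python3 - <<'E'
from h import *
im=optics.get_image("wrist");C=cloud(im);Z=C[...,2]
m=((Z>.0465)&(Z<.054)).astype(np.uint8);u,v=np.meshgrid(range(640),range(400))
m[(v>219)|(v<80)|(u<290)|(u>360)]=0
print("stone depth",rect(C[m>0]))
c=pix(im,[(303,86),(349,86),(347,218),(303,218),(303,152),(348.5,152)],.049);print(c.round(4));print(rect(c))
k=((Z>.076)&(Z<.088)&(v>225)&(v<260)&(u>310)&(u<345));print("knob",k.sum(),rect(C[k]),C[k].mean(0))
print(pix(im,[(327,243.5)],.082))
# height profile across holder beside stone at row 150
print([(int(x),round(float(Z[150,x])*1000),round(float(C[150,x,0])*1000)) for x in range(292,364,2)])
print([(int(y),round(float(Z[y,326])*1000),round(float(C[y,326,1])*1000)) for y in range(56,96,2)])
big=cv2.resize(im["frame"][50:280,270:380],None,fx=2.6*1.0,fy=2.6,interpolation=cv2.INTER_CUBIC)
cv2.imwrite("pics/w1c.png",big[...,::-1])
E
```

```text
stone depth (array([476.1,  75.8]), 159.1, 50.0, 81.72)
[[ 0.4652  0.1599  0.049 ]
 [ 0.5171  0.1518  0.049 ]
 [ 0.4936 -0.0067  0.049 ]
 [ 0.4375  0.0021  0.049 ]
 [ 0.4523  0.0857  0.049 ]
 [ 0.5066  0.0772  0.049 ]]
(array([477.9,  76.9]), 160.2, 56.7, 81.13)
knob 260 (array([463. , -24.4]), 21.6, 20.6, -54.02) [ 0.46330681 -0.02375989  0.08151669]
[[ 0.46466866 -0.02272234  0.082     ]]
[(292, 0, 433), (294, 0, 436), (296, 0, 439), (298, 1, 442), (300, -1, 444), (302, 13, 448), (304, 48, 454), (306, 50, 456), (308, 50, 459), (310, 48, 461), (312, 50, 463), (314, 48, 466), (316, 50, 468), (318, 49, 471), (320, 49, 473), (322, 50, 475), (324, 51, 478), (326, 49, 480), (328, 50, 482), (330, 49, 485), (332, 48, 487), (334, 49, 490), (336, 48, 492), (338, 49, 494), (340, 49, 497), (342, 49, 499), (344, 48, 502), (346, 15, 506), (348, 15, 508), (350, 0, 512), (352, 0, 515), (354, 2, 517), (356, 1, 520), (358, 2, 523), (360, 1, 526), (362, 0, 528)]
[(56, 403, 128), (58, -1, 193), (60, -1, 191), (62, 38, 183), (64, 40, 180), (66, 40, 178), (68, 40, 176), (70, 40, 174), (72, 40, 172), (74, 41, 169), (76, 40, 167), (78, 40, 165), (80, 42, 163), (82, 40, 161), (84, 41, 159), (86, 42, 156), (88, 48, 154), (90, 50, 152), (92, 49, 149), (94, 50, 147)]
```

View pics/w1c.png

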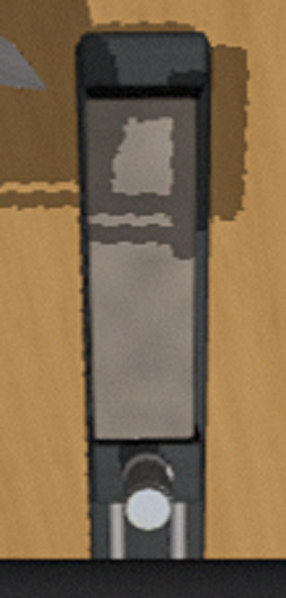

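>>> {"method": "play_rows", "body": {"rows": [{"dp":[-0.06,-0.47,-0.5],"turn":[0,0,0.017],"hand":87},{"dp":[-0.06,-0.47,-0.9],"turn":[0,0,0],"hand":87},{"dp":[-0.06,-0.47,-0.9],"turn":[0,0,0],"hand":87},{"dp":[-0.06,-0.47,-0.9],"turn":[0,0,0],"hand":87},{"dp":[0,0,-0.8],"turn":[0,0,0],"hand":87},{"dp":[0,0,-0.5],"turn":[0,0,0],"hand":87},{"dp":[0,0,-0.3],"turn":[0,0,0],"hand":60},{"dp":[0,0,0],"turn":[0,0,0],"hand":40},{"dp":[0,0,0],"turn":[0,0,0],"hand":10},{"dp":[0,0,0],"turn":[0,0,0],"hand":10},{"dp":[0,0,0],"turn":[0,0,0],"hand":10}]}}

```text
t: 3.0
tcp_pos: [0.4629, -0.0242, 0.0576]
orientation: [[0.146, 0.989, 0.002], [0.989, -0.146, 0.0], [0.001, 0.002, -1.0]]
wrist_force: [-0.5, 0.3, 0.3]
width: 0.63
grasp_force: 0.0
```

>>> {"method": "play_rows", "body": {"rows": [{"dp":[0,0,0],"turn":[0,0,0],"hand":10},{"dp":[0,0,0],"turn":[0,0,0],"hand":10},{"dp":[0,0,0],"turn":[0,0,0],"hand":10},{"dp":[0,0,0],"turn":[0,0,0],"hand":10},{"dp":[0,0,0],"turn":[0,0,0],"hand":10},{"dp":[0,0,0],"turn":[0,0,0],"hand":10}]}}

```text
t: 3.6
tcp_pos: [0.4635, -0.0247, 0.0568]
orientation: [[0.147, 0.989, 0.003], [0.989, -0.147, -0.001], [-0.0, 0.003, -1.0]]
wrist_force: [4.2, -1.9, -2.4]
width: 0.244
grasp_force: 30.0
```

>>> {"method": "play_rows", "body": {"rows": [{"dp":[-0.019,-0.124,0],"turn":[0,0,0],"hand":10},{"dp":[-0.019,-0.124,0],"turn":[0,0,0],"hand":10},{"dp":[-0.019,-0.124,0],"turn":[0,0,0],"hand":10},{"dp":[-0.019,-0.124,0],"turn":[0,0,0],"hand":10},{"dp":[-0.019,-0.124,0],"turn":[0,0,0],"hand":10},{"dp":[-0.019,-0.124,0],"turn":[0,0,0],"hand":10},{"dp":[-0.019,-0.124,0],"turn":[0,0,0],"hand":10},{"dp":[-0.019,-0.124,0],"turn":[0,0,0],"hand":10},{"dp":[0,0,0],"turn":[0,0,0],"hand":10},{"dp":[0,0,0],"turn":[0,0,0],"hand":10}]}}

```text
t: 4.6
tcp_pos: [0.4577, -0.0642, 0.0568]
orientation: [[0.147, 0.989, 0.004], [0.989, -0.147, -0.0], [0.0, 0.004, -1.0]]
wrist_force: [6.3, -0.2, -4.3]
width: 0.243
grasp_force: 30.0
```

>>> {"method": "play_rows", "body": {"rows": [{"dp":[0,0,0],"turn":[0,0,0],"hand":87},{"dp":[0,0,0],"turn":[0,0,0],"hand":87},{"dp":[0,0,0],"turn":[0,0,0],"hand":87},{"dp":[0,0,0.6],"turn":[0,0,0],"hand":87},{"dp":[0,0,0.9],"turn":[0,0,0],"hand":87},{"dp":[0.13,0.87,0],"turn":[0,0,0],"hand":87},{"dp":[0.13,0.87,0],"turn":[0,0,0],"hand":87},{"dp":[0.13,0.87,0],"turn":[0,0,0],"hand":87},{"dp":[0.13,0.87,0],"turn":[0,0,0],"hand":87},{"dp":[0,0,0],"turn":[0,0,0],"hand":87}]}}

```text
t: 5.6
tcp_pos: [0.4765, 0.0802, 0.1163]
orientation: [[0.139, 0.99, -0.001], [0.99, -0.139, 0.002], [0.002, -0.001, -1.0]]
wrist_force: [0.4, 0.5, 0.4]
width: 0.983
grasp_force: 0.0
```

Run:
```python
from h import *
s=state();print(s["t"],s["tcp_pos"],s["width"])
im=optics.get_image("top");C=cloud(im);Z=C[...,2]
im=optics.get_image("wrist");C=cloud(im);Z=C[...,2]
c=np.array([.476,.0758]);h=np.array([.148,.989]);d=C[...,:2]-c
a=d@h;b=d@np.array([h[1],-h[0]])
for z0,z1 in((.045,.054),(.036,.044)):
    m=(Z>z0)&(Z<z1)&(abs(b)<.045)&(abs(a)<.15)
    print(m.sum(),rect(C[m]) if m.sum()>5 else 0, a[m].min() if m.any() else 0,a[m].max() if m.any() else 0)
save(im,"w2.png")
```

```text
5.6 [0.4764893  0.08024667 0.1163063 ] 0.9834245099673284
10016 (array([476.4,  76.1]), 159.5, 50.2, 81.72) -0.07935843953800475 0.0802080148588943
2907 (array([492.1, 169.3]), 57.3, 28.2, -8.24) 0.08065560727887641 0.1089670364210369
```

>>> {"method": "play_rows", "body": {"rows": [{"dp":[0,0,0],"turn":[0,0,0],"hand":87},{"dp":[0,0,-0.8],"turn":[0,0,0],"hand":87},{"dp":[0,0,-0.7],"turn":[0,0,0],"hand":87},{"dp":[0,0,-0.35],"turn":[0,0,0],"hand":87},{"dp":[0,0,-0.18],"turn":[0,0,0],"hand":87},{"dp":[0,0,0],"turn":[0,0,0],"hand":87},{"dp":[0,0,0],"turn":[0,0,0],"hand":87}]}}

```text
t: 6.4
tcp_pos: [0.4772, 0.0744, 0.036]
orientation: [[0.148, 0.989, 0.001], [0.989, -0.148, 0.0], [0.0, 0.001, -1.0]]
wrist_force: [-0.6, 0.2, 0.9]
width: 1.001
grasp_force: 0.0
```

>>> {"method": "play_rows", "body": {"rows": [{"dp":[-0.015,0.04,0],"turn":[0,0,0.008],"hand":40},{"dp":[0,0,0],"turn":[0,0,0],"hand":40},{"dp":[0,0,0],"turn":[0,0,0],"hand":40},{"dp":[0,0,0],"turn":[0,0,0],"hand":40},{"dp":[0,0,0],"turn":[0,0,0],"hand":40},{"dp":[0,0,0],"turn":[0,0,0],"hand":40},{"dp":[0,0,0],"turn":[0,0,0],"hand":40},{"dp":[0,0,0],"turn":[0,0,0],"hand":40}]}}

```text
t: 7.2
tcp_pos: [0.4763, 0.0767, 0.0355]
orientation: [[0.143, 0.99, 0.0], [0.99, -0.143, 0.0], [0.0, 0.0, -1.0]]
wrist_force: [-0.3, 0.5, 0.2]
width: 0.566
grasp_force: 30.0
```

>>> {"method": "play_rows", "body": {"rows": [{"dp":[0,0,0.3],"turn":[0,0,0],"hand":40},{"dp":[0,0,0.8],"turn":[0,0,0],"hand":40},{"dp":[0,0,1],"turn":[0,0,0],"hand":40},{"dp":[0,0,1],"turn":[0,0,0],"hand":40},{"dp":[-0.1,-0.5,0.2],"turn":[0,0,-0.15],"hand":40},{"dp":[-0.1,-0.83,0.2],"turn":[0,0,-0.264],"hand":40},{"dp":[-0.1,-0.83,0.2],"turn":[0,0,-0.264],"hand":40},{"dp":[-0.1,-0.83,0.2],"turn":[0,0,-0.264],"hand":40},{"dp":[-0.1,-0.83,0.2],"turn":[0,0,-0.264],"hand":40},{"dp":[-0.1,-0.83,0.2],"turn":[0,0,-0.264],"hand":40},{"dp":[-0.1,-0.83,0.2],"turn":[0,0,-0.264],"hand":40},{"dp":[-0.1,-0.83,0.2],"turn":[0,0,-0.264],"hand":40}]}}

```text
t: 8.4
tcp_pos: [0.4425, -0.1766, 0.2235]
orientation: [[0.93, 0.367, -0.001], [0.367, -0.93, 0.001], [-0.001, -0.002, -1.0]]
wrist_force: [1.1, -0.2, -5.0]
width: 0.571
grasp_force: 30.0
```

>>> {"method": "play_rows", "body": {"rows": [{"dp":[-0.1,-0.83,0.2],"turn":[0,0,-0.264],"hand":40},{"dp":[-0.1,-0.83,0.2],"turn":[0,0,-0.264],"hand":40},{"dp":[-0.1,-0.83,0.2],"turn":[0,0,-0.264],"hand":40},{"dp":[-0.1,-0.83,0.2],"turn":[0,0,-0.264],"hand":40},{"dp":[-0.05,-0.5,0],"turn":[0,0,-0.15],"hand":40},{"dp":[0,0,0],"turn":[0,0,0],"hand":40},{"dp":[0,0,0],"turn":[0,0,0],"hand":40}]}}

```text
t: 9.1
tcp_pos: [0.4252, -0.3277, 0.2548]
orientation: [[0.969, -0.248, -0.002], [-0.248, -0.969, 0.002], [-0.002, -0.002, -1.0]]
wrist_force: [0.6, -0.1, -6.2]
width: 0.575
grasp_force: 30.0
```

Run:
```python
from h import *
s=state();print(s["t"],s["tcp_pos"],s["orientation"].round(3),s["width"])
im=optics.get_image("wrist");C=cloud(im);np.save("w3.npy",C);save(im,"w3.png")
im=optics.get_image("top");np.save("top1.npy",cloud(im))
```

```text
9.1 [ 0.42518474 -0.32770323  0.2547506 ] [[ 0.969 -0.248 -0.002]
 [-0.248 -0.969  0.002]
 [-0.002 -0.002 -1.   ]] 0.5754796101129999
```

View pics/w3.png

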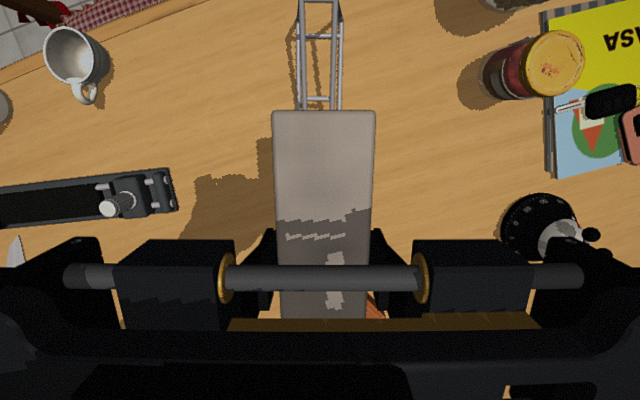

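The stand is at the top centre, stop crossbar near row 100, rails at columns ~301 and ~338; the held stone is straight in the fingers. I'll fit the rails in the cloud.

```bash
cat > fit.py <<'E'
from h import *
from scipy.optimize import least_squares
def fitstand(P,tag):
    P=P.reshape(-1,3)
    m=(P[:,0]>.43)&(P[:,0]<.66)&(abs(P[:,1]+.35)<.07)&(P[:,2]>.012)&(P[:,2]<.13);P=P[m]
    # rail wire axes: z=-3mm in seat frame, y=+-16
    def seat(p,Q):
        c,s=np.cos(p[2]),np.sin(p[2]);d=Q[:,:2]-p[:2]
        a=d@[c,s];b=d@[-s,c];h=Q[:,2]-.035
        C,S=np.cos(np.radians(25)),np.sin(np.radians(25))
        return np.c_[a*C+h*S,b,-a*S+h*C]
    p=np.array([.46,-.33,-.24])
    for w in(.02,.012,.008,.006):
        q=seat(p,P);k=(abs(q[:,2]+.001)<w)&(abs(abs(q[:,1])-.016)<w)&(q[:,0]>.01)&(q[:,0]<.14)
        f=lambda r:(lambda e:np.abs(e[:,1])-.016)(seat(np.r_[p[0],r],P[k]))
        r=least_squares(f,p[1:],loss="soft_l1",f_scale=.002).x;p[1:]=r
    q=seat(p,P);near=(abs(q[:,1])<.03)
    print(tag,p,np.degrees(p[2]),k.sum(),"railz",np.median(q[k,2]),"std",f(r).std())
    st=near&(q[:,2]>.006)&(q[:,2]<.03)
    print(" stop-ish",st.sum(),np.percentile(q[st,0],[5,50,95]) if st.any() else 0)
    print(" x extent of rail",q[(abs(abs(q[:,1])-.016)<.006)&(abs(q[:,2])<.008)][:,0].min(),q[(abs(abs(q[:,1])-.016)<.006)&(abs(q[:,2])<.008)][:,0].max())
    return p,q
if __name__=="__main__":
    for n in("w3","top0","scene0","top1"): fitstand(np.load(n+".npy"),n)
E
python3 fit.py
```

```text
w3 [ 0.46       -0.32914008 -0.2613371 ] -14.973512847323526 965 railz -0.004421111150926305 std 0.0017032288185496074
 stop-ish 0 0
 x extent of rail 0.04835741228254608 0.15853590470329215
top0 [ 0.46       -0.3276566  -0.26226522] -15.026690276677858 111 railz -0.004436288923727525 std 0.0016108466310525268
 stop-ish 21 [0.00082094 0.00452987 0.00717653]
 x extent of rail 0.0035918515287951423 0.15954083556064033
scene0 [ 0.46       -0.32988682 -0.26089798] -14.948353311832093 146 railz -0.004292839586502775 std 0.0018801868456026836
 stop-ish 28 [0.00219511 0.00458952 0.00697089]
 x extent of rail 0.0031019260663155065 0.1609288555771029
top1 [ 0.46      -0.3277655 -0.2635061] -15.097787130262484 109 railz -0.004724995915875274 std 0.0016949132757285482
 stop-ish 0 0
 x extent of rail -0.003003384298894342 0.1604773763660457
```

```bash
cat > go.py <<'E'
from h import *
from scipy.spatial.transform import Rotation as Ro
Y,P=np.radians(-15.0),np.radians(25);O=np.array([.4677,-.3311,.035])
ux=np.array([np.cos(Y)*np.cos(P),np.sin(Y)*np.cos(P),np.sin(P)]);uy=np.array([-np.sin(Y),np.cos(Y),0]);uz=np.cross(ux,uy)
S=np.c_[ux,uy,uz];T=np.c_[ux,-uy,-uz]
off=np.array([-.0006,0,-.001]) # stone mid in tool frame
def report():
    s=state();R=s["orientation"];mid=s["tcp_pos"]+R@off
    print("t",s["t"],"mid in seat mm",((mid-O)@S*1000).round(1),"turn left",(Ro.from_matrix(T@R.T).as_rotvec()/np.radians(30)).round(3),"F",(np.array(s["wrist_force"])@S).round(1))
def goto(x,z):
    s=state();tgt=O+S@np.array([x,0,z])-T@off
    print((x,z),"tcp",tgt.round(4),"dp/40mm",((tgt-s["tcp_pos"])/.04).round(3))
E
python3 - <<'E'
from go import *
report();goto(.084,.05);goto(.084,.0145)
C=np.load("w3.npy").reshape(-1,3);s=state();q=(C-s["tcp_pos"])@s["orientation"]
m=(abs(q[:,2]+.0135)<.004)&(abs(q[:,1])<.035)&(q[:,0]>.03)&(q[:,0]<.1)
print(np.median(q[m],0),[ (np.percentile(q[m][:,i],1),np.percentile(q[m][:,i],99)) for i in(0,1)],s["orientation"][:,1])
mm=m&(q[:,0]<.05);print(q[mm][:,1].min(),q[mm][:,1].max());mm=m&(q[:,0]>.06);print(q[mm][:,1].min(),q[mm][:,1].max())
E
```

```text
t 9.2 mid in seat mm [ 55.3  -6.6 217.8] turn left [-0.214 -0.808 -0.027] F [-2.   1.2 -4.7]
(0.084, 0.05) tcp [ 0.5218 -0.3456  0.1152] dp/40mm [ 2.393 -0.47  -3.49 ]
(0.084, 0.0145) tcp [ 0.5363 -0.3495  0.083 ] dp/40mm [ 2.755 -0.567 -4.294]
[ 0.05571612  0.00082361 -0.01369445] [(np.float64(0.030539469120920166), np.float64(0.07765570799608276)), (np.float64(-0.02315806844463795), np.float64(0.024815085541290256))] [-0.24520803 -0.96946874 -0.00184178]
-0.02403553394243317 0.025535315145695774
-0.024069847986425495 0.025819046491420458
```

>>> {"method": "play_rows", "body": {"rows": [{"dp":[0.4,-0.078,-0.58],"turn":[-0.036,-0.135,-0.004],"hand":40},{"dp":[0.4,-0.078,-0.58],"turn":[-0.036,-0.135,-0.004],"hand":40},{"dp":[0.4,-0.078,-0.58],"turn":[-0.036,-0.135,-0.004],"hand":40},{"dp":[0.4,-0.078,-0.58],"turn":[-0.036,-0.135,-0.004],"hand":40},{"dp":[0.4,-0.078,-0.58],"turn":[-0.036,-0.135,-0.005],"hand":40},{"dp":[0.4,-0.078,-0.58],"turn":[-0.036,-0.135,-0.005],"hand":40},{"dp":[0,0,0],"turn":[0,0,0],"hand":40},{"dp":[0,0,0],"turn":[0,0,0],"hand":40},{"dp":[0,0,0],"turn":[0,0,0],"hand":40}]}}

```text
t: 10.1
tcp_pos: [0.5226, -0.3481, 0.1178]
orientation: [[0.874, -0.261, 0.411], [-0.235, -0.965, -0.114], [0.426, 0.003, -0.905]]
wrist_force: [-0.1, -0.4, -4.8]
width: 0.567
grasp_force: 30.0
```

Run:
```python
from go import *
report();goto(.086,.016);goto(.086,.0125)
im=optics.get_image("scene");C=cloud(im);np.save("scene2.npy",C)
u=im["frame"][215:315,350:450];cv2.imwrite("pics/s2.png",cv2.resize(u,None,fx=6,fy=6,interpolation=cv2.INTER_CUBIC)[...,::-1])
```

```text
t 10.1 mid in seat mm [86.5 -2.2 51.7] turn left [0.008 0.006 0.004] F [-2.  -0.4 -4.4]
(0.086, 0.016) tcp [ 0.5374 -0.3498  0.0852] dp/40mm [ 0.368 -0.042 -0.815]
(0.086, 0.0125) tcp [ 0.5388 -0.3502  0.082 ] dp/40mm [ 0.404 -0.052 -0.894]
```

View pics/s2.png

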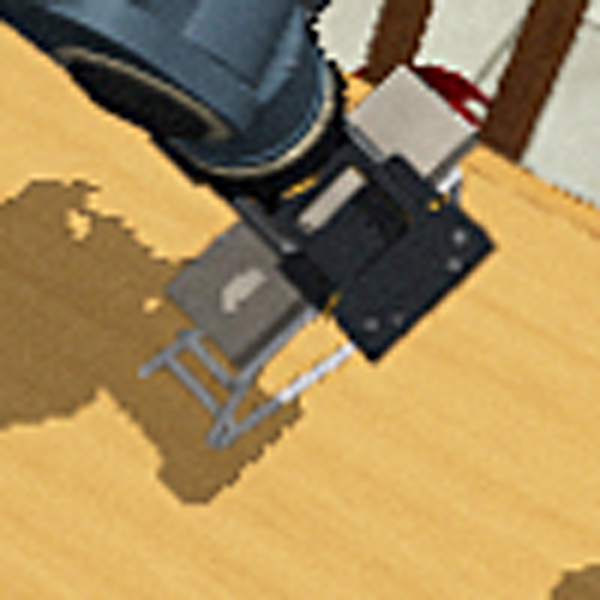

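The stone sits parallel above the rails with a small gap before the stop. Descending.

>>> {"method": "play_rows", "body": {"rows": [{"dp":[0.12,-0.014,-0.26],"turn":[0.002,0.002,0.001],"hand":40},{"dp":[0.12,-0.014,-0.26],"turn":[0.002,0.002,0.001],"hand":40},{"dp":[0.08,-0.008,-0.18],"turn":[0.002,0.002,0.001],"hand":40},{"dp":[0.05,-0.006,-0.115],"turn":[0.002,0,0.001],"hand":40},{"dp":[0,0,0],"turn":[0,0,0],"hand":40},{"dp":[0,0,0],"turn":[0,0,0],"hand":40},{"dp":[0,0,0],"turn":[0,0,0],"hand":40}]}}

```text
t: 10.85
tcp_pos: [0.5371, -0.3492, 0.0842]
orientation: [[0.876, -0.259, 0.408], [-0.235, -0.966, -0.109], [0.422, -0.001, -0.907]]
wrist_force: [0.2, 0.2, -4.5]
width: 0.571
grasp_force: 30.0
```

Run:
```python
from go import *
report();goto(.086,.0125);goto(.08,.0125)
```

```text
t 10.85 mid in seat mm [85.2  0.5 15.3] turn left [-0.002 -0.001  0.001] F [-1.8  0.2 -4.1]
(0.086, 0.0125) tcp [ 0.5388 -0.3502  0.082 ] dp/40mm [ 0.044 -0.024 -0.056]
(0.08, 0.0125) tcp [ 0.5336 -0.3487  0.0795] dp/40mm [-0.087  0.011 -0.119]
```

>>> {"method": "play_rows", "body": {"rows": [{"dp":[0.01,-0.003,-0.023],"turn":[0,0,0],"hand":40},{"dp":[0.01,-0.003,-0.023],"turn":[0,0,0],"hand":40},{"dp":[0.01,-0.003,-0.023],"turn":[0,0,0],"hand":40},{"dp":[0,0,0],"turn":[0,0,0],"hand":40},{"dp":[0,0,0],"turn":[0,0,0],"hand":40}]}}

```text
t: 11.35
tcp_pos: [0.5382, -0.3493, 0.0809]
orientation: [[0.876, -0.259, 0.407], [-0.236, -0.966, -0.108], [0.421, -0.002, -0.907]]
wrist_force: [-0.2, 1.3, -4.1]
width: 0.569
grasp_force: 30.0
```

>>> {"method": "play_rows", "body": {"rows": [{"dp":[0.01,-0.003,-0.023],"turn":[0,0,0],"hand":40},{"dp":[0.01,-0.003,-0.023],"turn":[0,0,0],"hand":40},{"dp":[0,0,0],"turn":[0,0,0],"hand":40},{"dp":[0,0,0],"turn":[0,0,0],"hand":40}]}}

```text
t: 11.75
tcp_pos: [0.5382, -0.3493, 0.0807]
orientation: [[0.875, -0.259, 0.409], [-0.236, -0.966, -0.107], [0.422, -0.003, -0.906]]
wrist_force: [-11.7, 7.0, 14.2]
width: 0.57
grasp_force: 30.0
```

Run:
```python
from go import *
report()
```

```text
t 11.75 mid in seat mm [84.7  0.7 11.7] turn left [-0.006  0.001 -0.   ] F [-5.9  3.7 18.4]
```

>>> {"method": "play_rows", "body": {"rows": [{"dp":[-0.012,0.003,0.027],"turn":[0,0,0],"hand":40},{"dp":[-0.022,0.006,-0.0106],"turn":[0,0,0],"hand":40},{"dp":[-0.022,0.006,-0.0106],"turn":[0,0,0],"hand":40},{"dp":[-0.022,0.006,-0.0106],"turn":[0,0,0],"hand":40},{"dp":[0,0,0],"turn":[0,0,0],"hand":40},{"dp":[0,0,0],"turn":[0,0,0],"hand":40}]}}

```text
t: 12.35
tcp_pos: [0.538, -0.3494, 0.0807]
orientation: [[0.874, -0.259, 0.411], [-0.235, -0.966, -0.109], [0.425, -0.001, -0.905]]
wrist_force: [-1.0, 1.6, 4.6]
width: 0.575
grasp_force: 30.0
```

Run:
```python
from go import *
report()
```

```text
t 12.35 mid in seat mm [84.5  0.5 11.7] turn left [-0.     0.006  0.   ] F [0.7 1.3 4.7]
```

>>> {"method": "play_rows", "body": {"rows": [{"dp":[-0.022,0.006,-0.0106],"turn":[0,0,0],"hand":40},{"dp":[-0.022,0.006,-0.0106],"turn":[0,0,0],"hand":40},{"dp":[-0.022,0.006,-0.0106],"turn":[0,0,0],"hand":40},{"dp":[0,0,0],"turn":[0,0,0],"hand":40},{"dp":[0,0,0],"turn":[0,0,0],"hand":40}]}}

```text
t: 12.85
tcp_pos: [0.5359, -0.3493, 0.0797]
orientation: [[0.874, -0.26, 0.412], [-0.235, -0.966, -0.111], [0.426, 0.0, -0.905]]
wrist_force: [3.1, 1.3, 6.2]
width: 0.575
grasp_force: 30.0
```

Run:
```python
from go import *
report()
```

```text
t 12.85 mid in seat mm [82.3  0.  11.7] turn left [0.002 0.007 0.001] F [5.  2.  4.5]
```

>>> {"method": "play_rows", "body": {"rows": [{"dp":[-0.022,0.006,-0.0106],"turn":[0,0,0],"hand":40},{"dp":[-0.022,0.006,-0.0106],"turn":[0,0,0],"hand":40},{"dp":[0,0,0],"turn":[0,0,0],"hand":40},{"dp":[0,0,0],"turn":[0,0,0],"hand":40}]}}

```text
t: 13.25
tcp_pos: [0.5358, -0.3493, 0.0797]
orientation: [[0.873, -0.259, 0.414], [-0.234, -0.966, -0.112], [0.429, 0.001, -0.904]]
wrist_force: [7.2, -1.3, 4.1]
width: 0.573
grasp_force: 30.0
```

Run:
```python
from go import *
report()
```

```text
t 13.25 mid in seat mm [82.2  0.  11.8] turn left [0.005 0.012 0.001] F [8.4 0.6 0.7]
```

>>> {"method": "play_rows", "body": {"rows": [{"dp":[0.022,-0.006,0.01],"turn":[0,0,0],"hand":40},{"dp":[0,0,0],"turn":[0,0,0],"hand":55},{"dp":[0,0,0],"turn":[0,0,0],"hand":60},{"dp":[0,0,0],"turn":[0,0,0],"hand":87},{"dp":[0,0,0],"turn":[0,0,0],"hand":87},{"dp":[0,0,0],"turn":[0,0,0],"hand":87},{"dp":[0,0,0],"turn":[0,0,0],"hand":87},{"dp":[-0.2,0.05,0.45],"turn":[0,0,0],"hand":87},{"dp":[-0.4,0.1,0.9],"turn":[0,0,0],"hand":87},{"dp":[-0.4,0.1,0.9],"turn":[0,0,0],"hand":87}]}}

```text
t: 14.25
tcp_pos: [0.4914, -0.3374, 0.1671]
orientation: [[0.877, -0.259, 0.405], [-0.236, -0.966, -0.107], [0.419, -0.002, -0.908]]
wrist_force: [-0.0, 0.3, 1.4]
width: 0.997
grasp_force: 0.0
```

Run:
```python
from go import *
s=state();print(s["t"],s["tcp_pos"],s["width"])
im=optics.get_image("wrist");C=cloud(im).reshape(-1,3);q=(C-O)@S
m=(abs(q[:,2]-.025)<.003)&(abs(q[:,1])<.04)&(q[:,0]>-.02)&(q[:,0]<.2)
print(m.sum(),rect(q[m]))
for n in("scene","top"):
    C=cloud(optics.get_image(n)).reshape(-1,3);q=(C-O)@S
    m=(abs(q[:,2]-.025)<.005)&(abs(q[:,1])<.04)&(q[:,0]>-.02)&(q[:,0]<.2);print(n,m.sum(),rect(q[m]))
```

```text
14.25 [ 0.49135516 -0.33738617  0.16714712] 0.9970649736007102
9323 (array([90.9,  0.9]), 141.1, 49.9, -0.19)
scene 491 (array([78.6,  0.3]), 165.9, 52.0, 0.26)
top 503 (array([98.9,  1.3]), 124.2, 50.9, -0.68)
```

>>> {"method": "play_rows", "body": {"rows": [{"dp":[0,0.2,0.6],"turn":[0.0538,0.2012,0],"hand":87},{"dp":[0,0.5,0.6],"turn":[0.0538,0.2012,0],"hand":87},{"dp":[0,0.6,0.5],"turn":[0.0538,0.2012,0],"hand":87},{"dp":[0,0.7,0.4],"turn":[0.0538,0.2012,0],"hand":87},{"dp":[-0.08,0.93,0],"turn":[0,0,0.0467],"hand":87},{"dp":[-0.08,0.93,0],"turn":[0,0,0.0467],"hand":87},{"dp":[-0.08,0.93,0],"turn":[0,0,0.0467],"hand":87},{"dp":[-0.08,0.93,0],"turn":[0,0,0.0467],"hand":87},{"dp":[-0.08,0.93,0],"turn":[0,0,0.0467],"hand":87},{"dp":[-0.08,0.93,0],"turn":[0,0,0.0467],"hand":87},{"dp":[-0.08,0.93,0],"turn":[0,0,0.0467],"hand":87},{"dp":[-0.08,0.93,0],"turn":[0,0,0.0467],"hand":87}]}}

```text
t: 15.6
tcp_pos: [0.4663, 0.042, 0.2492]
orientation: [[0.998, -0.064, 0.001], [-0.064, -0.998, 0.002], [0.001, -0.002, -1.0]]
wrist_force: [-0.1, -0.2, 0.1]
width: 0.997
grasp_force: 0.0
```

>>> {"method": "play_rows", "body": {"rows": [{"dp":[-0.08,0.93,0],"turn":[0,0,0.0467],"hand":87},{"dp":[-0.08,0.93,0],"turn":[0,0,0.0467],"hand":87},{"dp":[-0.08,0.93,0],"turn":[0,0,0.0467],"hand":87},{"dp":[-0.08,0.93,0],"turn":[0,0,0.0467],"hand":87},{"dp":[-0.08,0.93,0],"turn":[0,0,0.0467],"hand":87},{"dp":[-0.08,0.93,0],"turn":[0,0,0.0467],"hand":87},{"dp":[-0.08,0.93,0],"turn":[0,0,0.0467],"hand":87},{"dp":[-0.08,0.6,0],"turn":[0,0,0.0467],"hand":87},{"dp":[0,0,0],"turn":[0,0,0],"hand":87},{"dp":[0,0,0],"turn":[0,0,0],"hand":87}]}}

```text
t: 16.6
tcp_pos: [0.4412, 0.3237, 0.2492]
orientation: [[0.992, 0.129, 0.001], [0.129, -0.992, 0.0], [0.001, -0.0, -1.0]]
wrist_force: [0.4, -0.5, -0.6]
width: 1.001
grasp_force: 0.0
```

Run:
```python
from h import *
s=state();print(s["t"],s["tcp_pos"],s["orientation"].round(3),s["qpos"].round(2))
im=optics.get_image("wrist");C=cloud(im);Z=C[...,2];save(im,"w4.png")
for z0,z1 in((.026,.038),(.028,.036),(.010,.019)):
    m=(Z>z0)&(Z<z1)&(np.hypot(C[...,0]-.488,C[...,1]-.344)<.125);print(m.sum(),rect(C[m]),np.median(Z[m]))
```

```text
16.6 [0.44120495 0.32371266 0.24923579] [[ 0.992  0.129  0.001]
 [ 0.129 -0.992  0.   ]
 [ 0.001 -0.    -1.   ]] [-1.05  0.25  0.42  1.84 -0.11  1.08 -2.04]
5772 (array([480.5, 376.1]), 194.3, 111.5, 7.25) 0.03232172887016256
5768 (array([480.5, 376.1]), 194.3, 111.5, 7.25) 0.032322594800816506
3181 (array([490., 367.]), 211.5, 122.0, 5.68) 0.014088669892928965
```

View pics/w4.png

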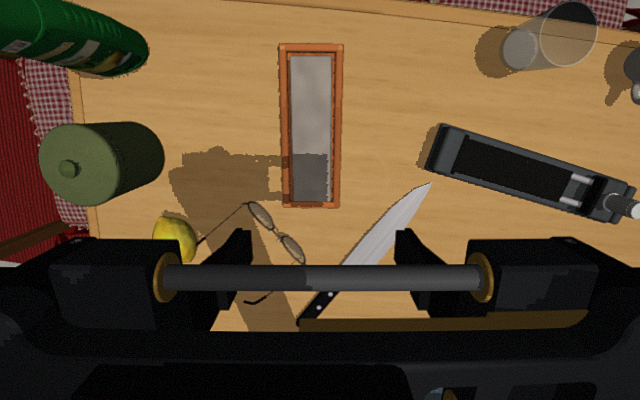

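The fine stone is in its case at (312,128), with the case spanning rows 43 to 208. The holder bed is empty and the jaw is open. I'll refine the stone pose and check the lemon and glasses for clearance.

Run:
```python
from h import *
im=optics.get_image("wrist");C=cloud(im);Z=C[...,2]
d=C[...,:2]-[.488,.344];h=np.array([.9914,.1305]);a=d@h;b=d@np.array([-h[1],h[0]])
m=(Z>.027)&(Z<.037)&(abs(b)<.036)&(abs(a)<.115);print(m.sum(),rect(C[m]),np.median(Z[m]))
m=(Z>.010)&(Z<.018)&(abs(b)<.05)&(abs(a)<.125);print("rim",m.sum(),rect(C[m]))
for px in((175,238),(290,245),(330,290),(250,210)): print(px,C[px[1],px[0]].round(3))
m=(abs(b)<.07)&(abs(b)>.043)&(abs(a)<.03);print("near max z",Z[m].max())
# holder bed check
for z0,z1 in((.02,.028),(.036,.044)):
    m=(Z>z0)&(Z<z1)&(C[...,1]<.2)&(C[...,0]>.4)&(C[...,0]<.56);print(m.sum(),rect(C[m]))
```

```text
5733 (array([491.5, 346.5]), 178.5, 49.9, 7.23) 0.03229882523526139
rim 3194 (array([492. , 347.6]), 211.7, 80.0, 6.69)
(175, 238) [0.335 0.508 0.05 ]
(290, 245) [0.333 0.356 0.027]
(330, 290) [0.469 0.324 0.329]
(250, 210) [0.383 0.413 0.039]
near max z 0.3561801115485649
4320 (array([471.9,  37.2]), 298.2, 58.3, 82.15)
1920 (array([474.8,  51.1]), 269.3, 57.2, 81.77)
```

>>> {"method": "play_rows", "body": {"rows": [{"dp":[0.415,0.186,-0.8],"turn":[0,0,0],"hand":87},{"dp":[0.415,0.186,-0.8],"turn":[0,0,0],"hand":87},{"dp":[0.415,0.186,-0.8],"turn":[0,0,0],"hand":87},{"dp":[0,0,-0.9],"turn":[0,0,0],"hand":87},{"dp":[0,0,-0.9],"turn":[0,0,0],"hand":87},{"dp":[0,0,-0.6],"turn":[0,0,0],"hand":87},{"dp":[0,0,-0.4],"turn":[0,0,0],"hand":87},{"dp":[0,0,-0.2],"turn":[0,0,0],"hand":87},{"dp":[0,0,0],"turn":[0,0,0],"hand":87},{"dp":[0,0,0],"turn":[0,0,0],"hand":87}]}}

```text
t: 17.7
tcp_pos: [0.4921, 0.3468, 0.0354]
orientation: [[0.992, 0.128, 0.004], [0.128, -0.992, 0.004], [0.005, -0.003, -1.0]]
wrist_force: [0.2, 0.2, -0.2]
width: 1.003
grasp_force: 0.0
```

Down another 10 mm, then grip.

>>> {"method": "play_rows", "body": {"rows": [{"dp":[-0.01,-0.01,-0.25],"turn":[0,0,0],"hand":87},{"dp":[0,0,0],"turn":[0,0,0],"hand":60},{"dp":[0,0,0],"turn":[0,0,0],"hand":40},{"dp":[0,0,0],"turn":[0,0,0],"hand":40},{"dp":[0,0,0],"turn":[0,0,0],"hand":40},{"dp":[0,0,0],"turn":[0,0,0],"hand":40},{"dp":[0,0,0],"turn":[0,0,0],"hand":40},{"dp":[0,0,0],"turn":[0,0,0],"hand":40},{"dp":[0,0,0],"turn":[0,0,0],"hand":40}]}}

```text
t: 18.6
tcp_pos: [0.4908, 0.346, 0.0243]
orientation: [[0.992, 0.129, 0.002], [0.129, -0.992, 0.002], [0.003, -0.002, -1.0]]
wrist_force: [0.2, -1.9, 1.0]
width: 0.576
grasp_force: 30.0
```

>>> {"method": "play_rows", "body": {"rows": [{"dp":[0,0,0.3],"turn":[0,0,0],"hand":40},{"dp":[0,0,0.8],"turn":[0,0,0],"hand":40},{"dp":[0,0,1],"turn":[0,0,0],"hand":40},{"dp":[0,0,1],"turn":[0,0,0],"hand":40},{"dp":[-0.036,-0.4,0.1],"turn":[0,0,0.148],"hand":40},{"dp":[-0.036,-0.73,0.1],"turn":[0,0,0.24],"hand":40},{"dp":[-0.036,-0.73,0.1],"turn":[0,0,0.24],"hand":40},{"dp":[-0.036,-0.73,0.1],"turn":[0,0,0.24],"hand":40},{"dp":[-0.036,-0.73,0.1],"turn":[0,0,0.24],"hand":40},{"dp":[-0.036,-0.73,0.1],"turn":[0,0,0.24],"hand":40},{"dp":[-0.036,-0.73,0],"turn":[0,0,0.24],"hand":40},{"dp":[-0.036,-0.73,0],"turn":[0,0,0.24],"hand":40}]}}

```text
t: 19.8
tcp_pos: [0.4781, 0.1243, 0.1721]
orientation: [[0.461, 0.887, -0.002], [0.887, -0.461, 0.003], [0.002, -0.003, -1.0]]
wrist_force: [0.4, -0.1, -5.9]
width: 0.574
grasp_force: 30.0
```

>>> {"method": "play_rows", "body": {"rows": [{"dp":[-0.036,-0.73,0],"turn":[0,0,0.24],"hand":40},{"dp":[-0.036,-0.73,0],"turn":[0,0,0.24],"hand":40},{"dp":[0,-0.1,0],"turn":[0,0,0.172],"hand":40},{"dp":[0,0,0],"turn":[0,0,0],"hand":40},{"dp":[0,0,0],"turn":[0,0,0],"hand":40}]}}

```text
t: 20.3
tcp_pos: [0.4759, 0.0638, 0.1721]
orientation: [[0.144, 0.99, -0.002], [0.99, -0.144, 0.003], [0.003, -0.003, -1.0]]
wrist_force: [0.3, -0.0, -6.0]
width: 0.572
grasp_force: 30.0
```

Run:
```python
from h import *
s=state();print(s["t"],s["tcp_pos"],s["orientation"].round(4),s["width"],s["wrist_force"])
im=optics.get_image("wrist");C=cloud(im);Z=C[...,2];save(im,"w5.png")
q=(C-s["tcp_pos"])@s["orientation"]
m=(abs(q[...,2]+.0077)<.004)&(abs(q[...,1])<.035)&(q[...,0]>.03)&(q[...,0]<.11)
print("stone tool x max",np.percentile(q[m][:,0],99.5),rect(q[m]),np.median(q[m][:,2]))
for z0,z1 in((.036,.044),(.02,.028)):
    m=(Z>z0)&(Z<z1)&(C[...,1]<.2)&(C[...,0]>.42)&(C[...,0]<.54);print(m.sum(),rect(C[m]) if m.sum()>9 else 0)
im=optics.get_image("top");D=cloud(im);Z=D[...,2]
for z0,z1 in((.034,.046),(.07,.09)):
    m=(Z>z0)&(Z<z1)&(D[...,1]<.2)&(D[...,1]>-.12)&(D[...,0]>.42)&(D[...,0]<.54);print("top",m.sum(),rect(D[m]) if m.sum()>9 else 0)
```

```text
20.3 [0.47589199 0.06384716 0.17210885] [[ 0.1444  0.9895 -0.0022]
 [ 0.9895 -0.1444  0.0033]
 [ 0.0029 -0.0026 -1.    ]] 0.5723922577587452 [ 0.28266397 -0.04430411 -5.95608373]
stone tool x max 0.0904098288060955 (array([60.3,  0.2]), 60.6, 49.9, 0.04) -0.007837847658454192
1258 (array([492.9, 174.5]), 57.5, 18.0, -8.36)
0 0
top 162 (array([456. , -62.9]), 56.8, 39.7, -8.36)
top 41 (array([456. , -65.4]), 19.3, 19.0, 89.15)
```

>>> {"method": "play_rows", "body": {"rows": [{"dp":[0.005,-0.075,-0.9],"turn":[0,0,-0.006],"hand":40},{"dp":[0,0,-0.9],"turn":[0,0,0],"hand":40},{"dp":[0,0,-0.7],"turn":[0,0,0],"hand":40},{"dp":[0,0,-0.4],"turn":[0,0,0],"hand":40},{"dp":[0,0,-0.25],"turn":[0,0,0],"hand":40},{"dp":[0,0,0],"turn":[0,0,0],"hand":40},{"dp":[0,0,0],"turn":[0,0,0],"hand":40},{"dp":[0,0,0],"turn":[0,0,0],"hand":40}]}}

```text
t: 21.2
tcp_pos: [0.4776, 0.0607, 0.0472]
orientation: [[0.146, 0.989, 0.001], [0.989, -0.146, 0.003], [0.004, 0.0, -1.0]]
wrist_force: [0.0, -0.4, -6.2]
width: 0.572
grasp_force: 30.0
```

>>> {"method": "play_rows", "body": {"rows": [{"dp":[-0.025,0,-0.04],"turn":[0,0,0],"hand":40},{"dp":[0,0,-0.04],"turn":[0,0,0],"hand":40},{"dp":[0,0,-0.03],"turn":[0,0,0],"hand":40},{"dp":[0,0,-0.03],"turn":[0,0,0],"hand":40},{"dp":[0,0,0],"turn":[0,0,0],"hand":40},{"dp":[0,0,0],"turn":[0,0,0],"hand":40}]}}

```text
t: 21.8
tcp_pos: [0.4756, 0.0604, 0.0412]
orientation: [[0.146, 0.989, -0.002], [0.989, -0.146, 0.003], [0.003, -0.002, -1.0]]
wrist_force: [-2.7, -0.6, 6.3]
width: 0.568
grasp_force: 30.0
```

>>> {"method": "play_rows", "body": {"rows": [{"dp":[0,0,0],"turn":[0,0,0],"hand":55},{"dp":[0,0,0],"turn":[0,0,0],"hand":60},{"dp":[0,0,0],"turn":[0,0,0],"hand":87},{"dp":[0,0,0],"turn":[0,0,0],"hand":87},{"dp":[0,0,0],"turn":[0,0,0],"hand":87},{"dp":[0,0,0],"turn":[0,0,0],"hand":87},{"dp":[0,0,0.4],"turn":[0,0,0],"hand":87},{"dp":[0,0,0.9],"turn":[0,0,0],"hand":87},{"dp":[0,0,0.9],"turn":[0,0,0],"hand":87},{"dp":[0,0,0.9],"turn":[0,0,0],"hand":87},{"dp":[0,0,0.5],"turn":[0,0,0],"hand":87},{"dp":[0,0,0],"turn":[0,0,0],"hand":87}]}}

```text
t: 23.0
tcp_pos: [0.4776, 0.0607, 0.1876]
orientation: [[0.146, 0.989, 0.005], [0.989, -0.146, 0.005], [0.006, 0.004, -1.0]]
wrist_force: [0.6, 0.1, -0.2]
width: 1.0
grasp_force: 0.0
```

```bash
cat > chk.py <<'E'
from h import *
s=state();print(s["t"],s["tcp_pos"],s["width"])
im=optics.get_image("wrist");C=cloud(im);Z=C[...,2];save(im,"w%d.png"%(s["t"]*10))
c=np.array([.4765,.061]);h=np.array([.144,.9896]);d=C[...,:2]-c;a=d@h;b=d@np.array([h[1],-h[0]])
for n,z0,z1,ar in(("stone",.0462,.054,.1),("jaws",.036,.0435,.2),("knob",.076,.09,.2)):
    m=(Z>z0)&(Z<z1)&(abs(b)<.045)&(abs(a)<ar)
    print(n,m.sum(),rect(C[m]) if m.sum()>5 else 0)
    if n=="jaws" and m.sum():
        p=m&(a>0);print(" fixed",rect(C[p]),"a min",np.percentile(a[p],2))
        p=m&(a<0);print(" sliding",p.sum(),rect(C[p]) if p.sum()>5 else 0)
E
python3 chk.py; ls pics
```

```text
23.0 [0.47760586 0.06069008 0.18760708] 1.000110643040328
stone 7853 (array([475.6,  62.5]), 176.5, 50.0, 81.47)
jaws 2070 (array([474.7,  51.3]), 267.0, 56.8, 81.8)
 fixed (array([491.7, 169.4]), 56.9, 28.2, -8.39) a min 0.0955374330761935
 sliding 321 (array([456.5, -71.3]), 55.9, 18.7, -7.75)
knob 277 (array([458.8, -61.2]), 20.3, 17.6, -6.58)
s2.png
scene0.png
top0.png
w1.png
w1c.png
w2.png
w230.png
w3.png
w4.png
w5.png
```

>>> {"method": "play_rows", "body": {"rows": [{"dp":[-0.115,-0.78,-0.4],"turn":[0,0,0],"hand":87},{"dp":[-0.115,-0.78,-0.4],"turn":[0,0,0],"hand":87},{"dp":[-0.115,-0.78,-0.4],"turn":[0,0,0],"hand":87},{"dp":[-0.115,-0.78,-0.4],"turn":[0,0,0],"hand":87},{"dp":[0,0,-0.2],"turn":[0,0,0],"hand":80},{"dp":[0,0,-0.7],"turn":[0,0,0],"hand":80},{"dp":[0,0,-0.5],"turn":[0,0,0],"hand":70},{"dp":[0,0,-0.25],"turn":[0,0,0],"hand":50},{"dp":[0,0,0],"turn":[0,0,0],"hand":10},{"dp":[0,0,0],"turn":[0,0,0],"hand":10},{"dp":[0,0,0],"turn":[0,0,0],"hand":10},{"dp":[0,0,0],"turn":[0,0,0],"hand":10}]}}

```text
t: 24.25
tcp_pos: [0.4578, -0.0644, 0.0554]
orientation: [[0.146, 0.989, 0.0], [0.989, -0.146, 0.003], [0.003, -0.0, -1.0]]
wrist_force: [0.0, 0.4, 1.2]
width: 0.458
grasp_force: 0.0
```

>>> {"method": "play_rows", "body": {"rows": [{"dp":[0,0,0],"turn":[0,0,0],"hand":10},{"dp":[0,0,0],"turn":[0,0,0],"hand":10},{"dp":[0,0,0],"turn":[0,0,0],"hand":10},{"dp":[0,0,0],"turn":[0,0,0],"hand":10},{"dp":[0,0,0],"turn":[0,0,0],"hand":10},{"dp":[0,0,0],"turn":[0,0,0],"hand":10}]}}

```text
t: 24.85
tcp_pos: [0.4578, -0.0645, 0.055]
orientation: [[0.146, 0.989, -0.0], [0.989, -0.146, 0.003], [0.003, -0.001, -1.0]]
wrist_force: [-0.2, -0.6, 3.6]
width: 0.243
grasp_force: 30.0
```

>>> {"method": "play_rows", "body": {"rows": [{"dp":[0.0107,0.0742,0],"turn":[0,0,0],"hand":10},{"dp":[0.0107,0.0742,0],"turn":[0,0,0],"hand":10},{"dp":[0.0107,0.0742,0],"turn":[0,0,0],"hand":10},{"dp":[0.0107,0.0742,0],"turn":[0,0,0],"hand":10},{"dp":[0.0107,0.0742,0],"turn":[0,0,0],"hand":10},{"dp":[0.0036,0.0247,0],"turn":[0,0,0],"hand":10},{"dp":[0,0,0],"turn":[0,0,0],"hand":10},{"dp":[0,0,0],"turn":[0,0,0],"hand":10}]}}

```text
t: 25.65
tcp_pos: [0.46, -0.0494, 0.0549]
orientation: [[0.146, 0.989, -0.0], [0.989, -0.146, 0.002], [0.002, -0.001, -1.0]]
wrist_force: [0.9, -4.6, 5.8]
width: 0.242
grasp_force: 30.0
```

>>> {"method": "play_rows", "body": {"rows": [{"dp":[0.0036,0.0247,0],"turn":[0,0,0],"hand":10},{"dp":[0.0036,0.0247,0],"turn":[0,0,0],"hand":10},{"dp":[0.0036,0.0247,0],"turn":[0,0,0],"hand":10},{"dp":[0,0,0],"turn":[0,0,0],"hand":10},{"dp":[0,0,0],"turn":[0,0,0],"hand":10}]}}

```text
t: 26.15
tcp_pos: [0.4603, -0.0472, 0.0549]
orientation: [[0.147, 0.989, -0.0], [0.989, -0.147, 0.001], [0.001, -0.001, -1.0]]
wrist_force: [0.1, -6.1, 5.8]
width: 0.246
grasp_force: 30.0
```

>>> {"method": "play_rows", "body": {"rows": [{"dp":[0.0036,0.0247,0],"turn":[0,0,0],"hand":10},{"dp":[0.0036,0.0247,0],"turn":[0,0,0],"hand":10},{"dp":[0,0,0],"turn":[0,0,0],"hand":10},{"dp":[0,0,0],"turn":[0,0,0],"hand":10}]}}

```text
t: 26.55
tcp_pos: [0.4606, -0.0453, 0.0549]
orientation: [[0.147, 0.989, -0.0], [0.989, -0.147, 0.001], [0.001, -0.001, -1.0]]
wrist_force: [0.9, -5.5, 4.8]
width: 0.245
grasp_force: 30.0
```

>>> {"method": "play_rows", "body": {"rows": [{"dp":[0.0036,0.0247,0],"turn":[0,0,0],"hand":10},{"dp":[0.0036,0.0247,0],"turn":[0,0,0],"hand":10},{"dp":[0,0,0],"turn":[0,0,0],"hand":10},{"dp":[0,0,0],"turn":[0,0,0],"hand":10}]}}

```text
t: 26.95
tcp_pos: [0.4607, -0.0447, 0.0549]
orientation: [[0.148, 0.989, -0.001], [0.989, -0.148, -0.001], [-0.001, -0.0, -1.0]]
wrist_force: [-0.2, -8.4, 6.2]
width: 0.247
grasp_force: 30.0
```

>>> {"method": "play_rows", "body": {"rows": [{"dp":[0.0036,0.0247,0],"turn":[0,0,0],"hand":10},{"dp":[0.0036,0.0247,0],"turn":[0,0,0],"hand":10},{"dp":[0,0,0],"turn":[0,0,0],"hand":10},{"dp":[0,0,0],"turn":[0,0,0],"hand":10}]}}

```text
t: 27.35
tcp_pos: [0.4607, -0.0446, 0.0549]
orientation: [[0.149, 0.989, -0.001], [0.989, -0.149, -0.003], [-0.003, -0.0, -1.0]]
wrist_force: [0.3, -13.1, 6.3]
width: 0.243
grasp_force: 30.0
```

Clamped: no movement while the force rises to 13 N. Release, lift and check.

>>> {"method": "play_rows", "body": {"rows": [{"dp":[-0.0036,-0.03,0],"turn":[0,0,0],"hand":10},{"dp":[0,0,0],"turn":[0,0,0],"hand":60},{"dp":[0,0,0],"turn":[0,0,0],"hand":60},{"dp":[0,0,0],"turn":[0,0,0],"hand":60},{"dp":[0,0,0],"turn":[0,0,0],"hand":60},{"dp":[0,0,0.5],"turn":[0,0,0],"hand":60},{"dp":[0,0,0.9],"turn":[0,0,0],"hand":60},{"dp":[0,0,0.9],"turn":[0,0,0],"hand":60},{"dp":[0,0.9,0.9],"turn":[0,0,0],"hand":60},{"dp":[0,0.9,0.5],"turn":[0,0,0],"hand":60},{"dp":[0,0,0],"turn":[0,0,0],"hand":60},{"dp":[0,0,0],"turn":[0,0,0],"hand":60}]}}

```text
t: 28.55
tcp_pos: [0.4603, 0.0313, 0.202]
orientation: [[0.143, 0.99, -0.001], [0.99, -0.143, 0.003], [0.003, -0.002, -1.0]]
wrist_force: [-0.1, -0.4, -0.8]
width: 0.688
grasp_force: 0.0
```

```bash
python3 chk.py
python3 - <<'E'
from go import *
C=cloud(optics.get_image("scene")).reshape(-1,3);q=(C-O)@S
m=(abs(q[:,2]-.025)<.005)&(abs(q[:,1])<.04)&(q[:,0]>-.02)&(q[:,0]<.2);print("coarse",m.sum(),rect(q[m]))
im=optics.get_image("top");save(im,"topend.png")
E
```

```text
28.55 [0.46028813 0.03134153 0.20203415] 0.68840250521572
stone 8005 (array([474.7,  58.3]), 194.0, 50.2, 81.57)
jaws 2606 (array([475.6,  60.1]), 248.8, 57.9, 81.68)
 fixed (array([491.9, 169.2]), 57.2, 28.2, -8.14) a min 0.09587459899865021
 sliding 935 (array([460.3, -43.5]), 58.0, 38.4, -7.29)
knob 210 (array([460.6, -40.1]), 22.7, 12.7, -0.78)
coarse 866 (array([78.4,  0.2]), 166.6, 52.5, -0.12)
```

View pics/topend.png

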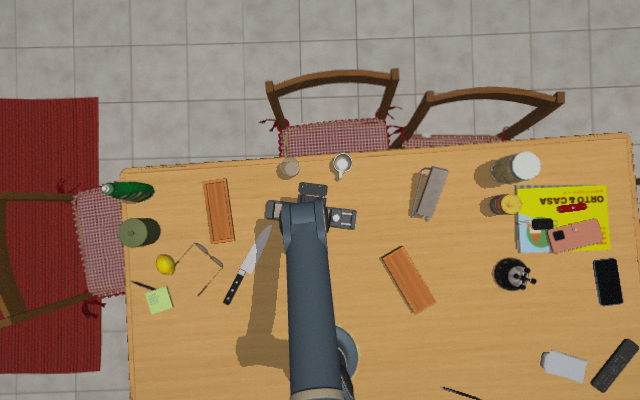

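The coarse stone is on the stand at (430,192), the case is empty, and the tumbler (289,168) and cup (342,163) have not moved. The jaw is at about 0.020.

```bash
python3 -c "
from bench import close_job;print(close_job())"
```

```text
the job is handed in; nothing more can be done
None
```

I handed the job in at about 29 s of the 67 s allowed, but the hand-in returned no verdict. By my measurements the coarse stone is on the stand against its stop, the fine stone is clamped with the jaw at about 0.020 m, and the tumbler and cup look unmoved.

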